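# Set the photometer's filter wheel to amber and lock it with the index pin

## Task

Turn the photometer's filter wheel by its knob until the amber filter stands centred in the window. Then take the red-headed index pin from its parking socket and push it through the brass bush into the wheel; it is a snug fit, so feel your way and never force it (no more than 40 N). Seat its shoulder on the white washer with a firm push of about 20 N, held for a moment, so that the wheel stays locked on amber, and leave the other things on the bench where they are.

Things in the scene. Friction and masses are not known exactly. Their poses are not given: they have to be found in the camera images.
- photometer: light grey bench photometer, stands fast, 240 x 190 mm. Origin on the worktop below the wheel's axis; x axis from the key panel (front) to the optics head (back), z up. Shell top 52 mm high, from x = -112 to 128 mm. The optics head begins at x = 100 mm, 101 mm high; from it a dark cover plate (64 mm wide, top 76 mm high) reaches over the back of the wheel, carrying window and index bush
- wheel: level aluminium filter wheel, 148 mm wide, 62 (its origin) to 70 mm above the worktop, turns both ways; 0.15 N m of friction holds it. Six 26 mm filters 36 mm from the axis; anticlockwise from above: amber (on the wheel's +x axis), green, violet, clear, dark red, blue. Outside each, 60 mm from the axis, an 11.2 mm index hole. Amber is in the window when wheel x and photometer x point alike
- amber_filter (a point): centre of the amber (orange-yellow) filter, 71 mm above the worktop; turns with the wheel
- knob_grip (a point): middle of the black bar knob on the wheel's axis, 110 mm above the worktop. The bar is 52 mm long (along this point's and the wheel's x axis; the white line on its top points to amber), 16 mm wide, 84 to 120 mm above the worktop; nothing else near it is higher than 90 mm except the optics head and the pin
- window (a point): centre of the round window (23 mm, white bezel) in the fixed cover plate, 36 mm from the wheel's axis towards the optics head, 76 mm above the worktop; through it the filter below is seen
- bush_mouth (a point): centre of the mouth of the brass index bush on the cover plate, 60 mm from the wheel's axis, 90 mm above the worktop. 20 mm wide, bore 11.2 mm, 18 mm long, the wheel 2 mm below it. Two spring balls 6 mm below the rim grip the pin: its weight does not carry it home, pushing takes 3 to 9 N. More is felt only if the tip stands on the wheel beside the hole, or the shoulder on the washer
- index_pin: index pin, 60 g: steel shank 10 mm wide, 36 mm long, tapered tip (4 mm wide at the end, full width 9 mm up), red knurled head 18 mm wide, 30 mm high. Origin at the tip's end, z up through the head. Home: shoulder (head's underside) on the bush's washer, tip through the wheel, 54 mm above the worktop. Over 40 N between pin and instrument is forcing
- seat_washer: white nylon washer (20 mm wide, bore 14 mm, 2 mm thick) fast on top of the bush, its top at the bush mouth, 90 mm above the worktop; origin at the centre of its underside. The pin's shoulder is seated on it with a firm push: of the 20 N put on the pin the balls take a part (3 to 7 N), and the washer must get at least 10 N
- pin_head (a point): point on the pin's axis in the red head, 56 mm above the tip, 20 mm above the shoulder, 10 mm below the top
- parking (a point): mouth of the parking socket (bore 13 mm, 39 mm deep; collar 22 mm wide, 8 mm high) on the shell, 90 mm in front and 60 mm to the right of the wheel axis, 60 mm above the worktop; the pin stands here at the start, shoulder on the collar, free to lift out
- slide_box: purple and white box of slides, 60 x 86 x 30 mm; a bystander, origin at the centre of its underside
- culture_dish: closed clear culture dish, 91 mm wide, 16 mm high; a bystander, origin at the centre of its underside
- felt_pen: blue felt pen, 142 mm long, 10 mm thick, lying; a bystander, origin at the centre of its underside
- buffer_bottle: glass screw bottle with a blue cap, 66 mm wide, 135 mm high; a bystander, origin at the centre of its underside
Not all that is in view belongs to the job. There is more than one size of the index_pin; the one meant has the size given above.

How it is judged (in metres and radians):
On the way, in this order (a step that is already met when the one before it is completed fails the run):
1. the amber filter stands in the window (within 4 mm) (horizontal distance between amber_filter and window below 0.004 m), for 0.2 s.
2. the pin, home with its shoulder within 1.5 mm of the washer, is pressed on the washer with at least 10 N (z of index_pin in the frame of photometer below 0.0555 m and contact force between index_pin and seat_washer above 10 N), for 0.1 s.
At the end, for the whole second after the job is handed in: The amber filter is centred in the window within 2.5 mm, and the index pin is upright (within 0.1 rad), at rest and fully home in the bush: within 3 mm of its axis, the shoulder no more than 1.5 mm above the washer (horizontal distance between amber_filter and window below 0.0025 m and horizontal distance between index_pin and bush_mouth below 0.003 m and z of index_pin in the frame of photometer below 0.0555 m and angle between index_pin's own z axis and vertical below 0.1 rad and linear speed of index_pin below 0.02 m/s); the robot touches nothing.
It fails at once if the pin and the instrument are forced against each other with more than 40 N (contact force between index_pin and photometer above 40 N or contact force between index_pin and seat_washer above 40 N).
It fails at once if a bystander is moved by more than 20 mm (distance of any of slide_box, culture_dish, felt_pen, buffer_bottle from where it was at the start of the episode above 0.02 m).
It also fails if it takes over 58 s, if anything falls off the work surface, if the arm or the gripper's body presses on something with over 40 N, if the wrist force passes 120 N, or if a joint passes its speed limit or range.

## Robot

A 6-joint arm with a two-finger parallel gripper is mounted at the origin on a cart in front of the work surface, level with it; the furniture and walls round the work are solid. World frame = base frame: x ahead of the robot, y to its left, z up, the work surface at z = 0. Lengths are in m, angles in degrees, forces in N, time in s.
With the tool pointing down it reaches from about 0.4 to 0.825 m from the base axis. Payload 7 kg.
Tool frame: the origin (TCP) lies midway between the tips of the shut fingers; the grasp point (between the pads) lies 19 mm behind it; z points along the fingers, y is the line along which they close (so a half turn about z gives the same grasp; the last joint's range is limited). The gripper opens to 88 mm and grips with 3 to 60 N. Pads are 19 mm wide; open, the fingers measure 130 mm over their backs; the gripper's body (78 mm by 193 mm) begins 47 mm behind the grasp point.
Start: joints at [16.507, 20.546, 0.682, 0, -70.136, -16.507], TCP at [0.675, -0, 0.227] pointing down, gripper open.
Joint ranges: [-176.03, 176.03], [-82.01, 121.73], [-58.28, 71.71], [-173.87, 95.51], [-174.79, -0.11], [-173.66, 173.66]. Speed limits (degrees/s): [136.94, 136.94, 172.46, 180, 180, 180].

## Interface

Orientations are given as [roll, pitch, yaw] about the fixed x, y, z axes, in that order (R = Rz(yaw) Ry(pitch) Rx(roll)).
In Python, from plant import ctrl gives the robot as it stands. The module is installed in compiled form; this text tells all that it offers.
- The arm moves only by the tool send_rows, never from a script. Its argument "plan" is a list that holds one entry, the list of rows, each a list of 6 numbers: the shift along the tool's x, y, z in cm, then the turn, a rotation vector about the tool's x, y, z in degrees. A call has 1 to 8 rows; each row is the pose to reach, as a shift and turn from the pose commanded when the call began, along the tool's axes at that moment; what a row does not reach only later rows make up. A row lasts 1/12 s, in which the tool goes at most 41.7 mm and 7.16 degrees, less where a joint would pass 70% of its speed; a pose out of reach is approached as far as the arm can. A call with a gripper value outside its range is refused whole. "fingers" is the opening, from 0 (shut) to 1 (fully open), set as the call begins (left out, the last holds). The fingers move at their own pace and stop on an object; the grip force is fixed at half the most. Time passes only in rows, so rows that repeat a pose let the fingers close. It gives the time, the measured TCP pose, the force, the opening and the grip force at its end, in the units of the state.
- ctrl.get_obs(): the state, without advancing time (a new reading comes with each control period).
- ctrl.snapshot(name): name is "scene" or "side" or "wrist"; returns a dict with "img" (384x512x3 uint8, red, green, blue), "K" (3x3 intrinsics, pixels), "pose" (4x4, takes a point from camera to world coordinates). Camera axes: x right, y down, z forward; pixel columns grow to the right and rows downward; lengths in m; the calibration is good to about 2 mm. A picture is of the moment at which its call begins. There is no depth.
- ctrl.close_job(): hands the job in; it is judged then, once.
The state is a dict: "clock": time; "joint_pos": joint angles; "qvel": joint speeds; "tau": joint torques, N m; "tool_pos": TCP position; "orientation": TCP orientation; "force": force on the tool from outside, world axes, zero at the start; "moment": the same for the moment, N m; "opening": finger opening in m; "gripper_force": force on a finger pad.
Only numpy, scipy, OpenCV 4.12 (cv2) and the standard library are available. Lean on these libraries where they do the work, as an engineer would, in place of code of your own. Each camera call takes 0.05 s, during which the arm holds its last target. There are 200 camera calls.

## Working session

There is one attempt and no reset: what is moved stays moved. The work goes in short steps, Python scripts to look and compute and a tool call to move; the robot and the scene stay as the last step left them, time stands still between calls to the robot, and variables do not carry over. Pictures are saved under pics/ and viewed, at most 10 in all, crops included, and the job is handed in when it is done.

Besides the shell and the picture viewer there is one more tool, called by a JSON object that holds its "api" and its "payload", one argument or row to a line. send_rows: Moves the arm, as the interface text tells. Its arguments: {"type":"object","properties":{"plan":{"type":"array","items":{"type":"array","items":{"type":"array","items":{"type":"number"}}}},"fingers":{"type":"number"}},"required":["plan"]}

```bash
mkdir -p pics; python3 - <<'E'
from plant import ctrl
import cv2,numpy as np
o=ctrl.get_obs();print(o)
for n in ["scene","wrist","side"]:
    s=ctrl.snapshot(n);cv2.imwrite(f"pics/{n}0.png",s["img"][:,:,::-1]);np.savez(f"{n}0.npz",**s);print(n,s["K"].round(1).tolist(),s["pose"].round(3).tolist())
E
```

```text
{'clock': 0.0, 'joint_pos': array([ 1.65062363e+01,  2.05918582e+01,  6.34010782e-01, -1.87401913e-02,
       -7.01351525e+01, -1.65075125e+01]), 'qvel': array([ 0.05753016, -0.0509011 ,  0.08147158,  0.03234015,  0.01600165,
        0.0079053 ]), 'tau': array([-8.00930356e-04, -5.82726967e+01,  2.93058443e+01,  6.99745238e+00,
        6.93249181e-03, -2.06530804e-04]), 'tool_pos': array([ 6.74520314e-01, -4.08700341e-05,  2.25624046e-01]), 'orientation': array([ 1.79905827e+02, -9.53664437e-03, -9.00076506e+01]), 'force': array([0.19080356, 0.18482078, 0.06748664]), 'moment': array([0.02551319, 0.04026443, 0.0057126 ]), 'gripper_force': 0.0, 'opening': 0.08762537483025948}
scene [[437.5, 0.0, 255.4], [0.0, 437.5, 191.2], [0.0, 0.0, 1.0]] [[0.655, -0.58, 0.485, -0.01], [-0.756, -0.516, 0.403, -0.424], [0.016, -0.631, -0.776, 0.967], [0.0, 0.0, 0.0, 1.0]]
wrist [[267.7, 0.0, 252.8], [0.0, 267.7, 193.0], [0.0, 0.0, 1.0]] [[-1.0, -0.0, -0.002, 0.674], [-0.001, 0.968, 0.251, -0.067], [0.002, 0.251, -0.968, 0.384], [0.0, 0.0, 0.0, 1.0]]
side [[389.3, 0.0, 251.6], [0.0, 389.3, 187.6], [0.0, 0.0, 1.0]] [[-0.849, -0.342, 0.403, 0.116], [-0.528, 0.516, -0.675, 0.687], [0.022, -0.785, -0.619, 0.692], [0.0, 0.0, 0.0, 1.0]]
```

View pics/scene0.png

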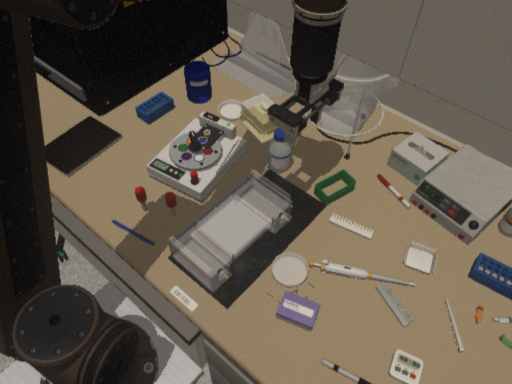

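View pics/wrist0.png

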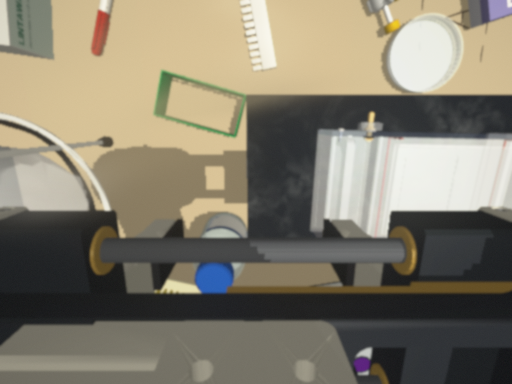

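View pics/side0.png

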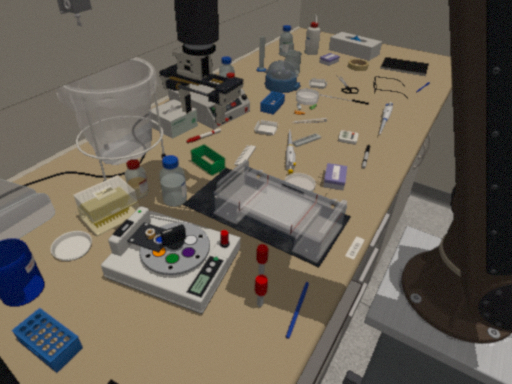

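The scene view shows the photometer around (197,155), its knob at (197,143) and the parked pin at (194,178). Two decoy pins stand at (141,195) and (171,202), and the bottle is at (280,150). The side view shows the knob at about (172,236) and the parked pin at (224,239). The wrist view shows only bystanders, with the bottle cap at (215,275).

```bash
python3 - <<'E'
import cv2,numpy as np
a=cv2.imread("pics/scene0.png")[95:225,125:255];b=cv2.imread("pics/side0.png")[195:315,95:285]
a=cv2.resize(a,(390,390),interpolation=cv2.INTER_CUBIC);b=cv2.resize(b,(760,480),interpolation=cv2.INTER_CUBIC)
a=cv2.resize(cv2.imread("pics/scene0.png")[110:200,140:255],(400,313),interpolation=cv2.INTER_CUBIC)
b=cv2.resize(cv2.imread("pics/side0.png")[200:300,95:245],(400,267),interpolation=cv2.INTER_CUBIC)
b2=np.vstack([a,b]);b2=cv2.resize(b2,(400,580));
cv2.imwrite("pics/crop1.png",np.hstack([cv2.resize(a,(400,313)),cv2.resize(b,(400,313))]))
E
```

```text
(no output)
```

View pics/crop1.png

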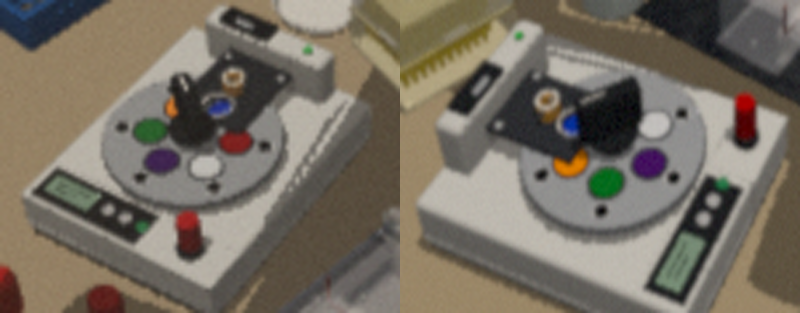

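```bash
cat > h.py <<'E'
import numpy as np,cv2
def ray(s,uv):
    d=np.linalg.inv(s["K"])@[*uv,1.]; d=s["pose"][:3,:3]@d; return s["pose"][:3,3],d/np.linalg.norm(d)
def plane(s,uv,z):
    o,d=ray(s,uv); return o+d*(z-o[2])/d[2]
def tri(obs):
    A=np.zeros((3,3));b=np.zeros(3);R=[]
    for s,uv in obs:
        o,d=ray(s,uv);P=np.eye(3)-np.outer(d,d);A+=P;b+=P@o;R.append((P,o))
    p=np.linalg.solve(A,b); return p,[round(1e3*np.linalg.norm(P@(p-o)),1) for P,o in R]
def snap(n,f):
    from plant import ctrl
    s=ctrl.snapshot(n);cv2.imwrite(f"pics/{f}.png",s["img"][:,:,::-1]);np.savez(f+".npz",**s);return s
E
python3 - <<'E'
from h import *
a=np.load("scene0.npz");b=np.load("side0.npz")
for n,u,v in [("bush",(207,133),(149.7,232.9)),("pintop",(194.3,172.5),(224.4,231.5)),("green",(183.4,147.4),(172.2,258.1)),("violet",(186.6,156),(188.8,251.8)),("clear",(199.5,157.4),(190.6,239.6)),("amber",(189.5,140.5),(158.8,251.8))]:
    print(n,*tri([(a,u),(b,v)]))
# bystander bottle cap & others
print(plane(a,(280,135),.135),plane(b,(171,163),.135))
for uv in [(141,190),(171,197)]: print(plane(a,uv,.06))
E
```

```text
bush [0.61290234 0.28250275 0.0839528 ] [np.float64(0.4), np.float64(0.4)]
pintop [0.47674468 0.19473624 0.09022933] [np.float64(1.5), np.float64(1.5)]
green [0.53485971 0.30182873 0.06948724] [np.float64(1.2), np.float64(1.2)]
violet [0.51686124 0.26966948 0.07017772] [np.float64(1.4), np.float64(1.4)]
clear [0.53707175 0.2390275  0.0696434 ] [np.float64(1.8), np.float64(1.8)]
amber [0.56530121 0.30677333 0.07348607] [np.float64(0.4), np.float64(0.4)]
[0.70501168 0.08779666 0.135     ] [0.69786263 0.10685345 0.135     ]
[0.3577603  0.27743839 0.06      ]
[0.39459335 0.2002888  0.06      ]
```

{"api": "send_rows", "payload": {
  "plan": [
    [[-4,2.5,0,0,0,6],[-8,5,0,0,0,12],[-12,7,0,0,0,19],[-16,8.7,0,0,0,19],[-20,8.7,0,0,0,19],[-24,8.7,0,0,0,19],[-28,8.7,0,0,0,19],[-32,8.7,0,0,0,19]]
  ],
  "fingers": 0.45
}}

```text
clock: 0.82
tool_pos: [0.5873, 0.3122, 0.2268]
orientation: [-180.0, 0.0, -109.0]
force: [1.8, 0.1, -0.6]
opening: 0.0413
gripper_force: 0.0
```

{"api": "send_rows", "payload": {
  "plan": [
    [[-3,0,0,0,0,0],[-5,0,0,0,0,0],[-5,0,0,0,0,0],[-5,0,0,0,0,0]]
  ]
}}

```text
clock: 1.15
tool_pos: [0.6038, 0.3584, 0.2252]
orientation: [179.9, -0.1, -108.9]
force: [0.8, -0.4, 0.4]
opening: 0.0395
gripper_force: 0.0
```

```bash
python3 - <<'E'
from h import *
snap("wrist","w1")
cv2.imwrite("pics/w1b.png",cv2.resize(cv2.imread("pics/w1.png"),(768,576),interpolation=cv2.INTER_CUBIC))
E
```

```text
(no output)
```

View pics/w1b.png

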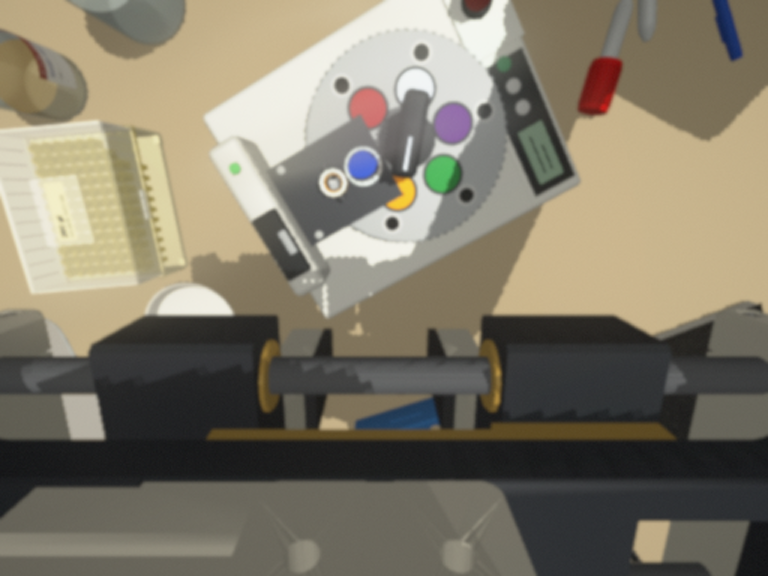

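The wrist view (1.5x scale) shows the window at (363,166) with blue in it, and the bush at (333,183). Amber is at (400,193), the knob bar's white line runs to (405,155), and there are five visible index holes. The parked pin is at the top edge, near (476,3).

```bash
cat >> h.py <<'E'
def blob(s,uv,mask,r=14):
    """centroid of the mask component nearest uv"""
    n,l,st,c=cv2.connectedComponentsWithStats(mask.astype(np.uint8)); c=c.copy()
    ok=[i for i in range(1,n) if st[i,4]>12]; i=min(ok,key=lambda i:np.hypot(*(c[i]-uv)))
    return c[i],st[i,4]
def circ3(P):
    A=np.c_[2*P,np.ones(len(P))];x=np.linalg.lstsq(A,(P**2).sum(1),rcond=None)[0]
    return x[:2],np.sqrt(x[2]+x[0]**2+x[1]**2)
E
python3 - <<'E'
from h import *
s=np.load("w1.npz");im=s["img"].astype(int);g=im.sum(2)/3;hsv=cv2.cvtColor(s["img"],cv2.COLOR_RGB2HSV).astype(int)
H=[]
for uv in [(422,52),(342,85),(484,111),(466,195),(392,223)]:
    c,a=blob(s,np.array(uv)/1.5,g<75);p=plane(s,c,.070);H.append(p[:2]);print("hole",c.round(1),a,p.round(4))
c,r=circ3(np.array(H));print("centre",c.round(4),r)
ang=np.degrees(np.arctan2(*(np.array(H)-c)[:,::-1].T));print("ang",ang.round(1))
for n,uv in [("violet",(453,123)),("green",(443,174))]:
    m=(hsv[...,1]>90)&((hsv[...,0]>120)&(hsv[...,0]<160) if n=="violet" else (hsv[...,0]>45)&(hsv[...,0]<90))
    q,a=blob(s,np.array(uv)/1.5,m);p=plane(s,q,.071)[:2]-c;print(n,a,np.hypot(*p),np.degrees(np.arctan2(p[1],p[0])))
W=(hsv[...,1]<45)&(g>165)
for n,uv,z in [("bush",(333,183),.09),("window",(363,166),.076)]:
    u,v=np.array(uv)/1.5;rr=17
    yy,xx=np.mgrid[:384,:512];m=W&(np.hypot(xx-u,yy-v)<rr)
    cn,_=cv2.findContours(m.astype(np.uint8),cv2.RETR_EXTERNAL,cv2.CHAIN_APPROX_NONE)
    k=max(cn,key=cv2.contourArea);(e,ax,_)=cv2.fitEllipse(k);p=plane(s,e,z);print(n,np.round(e,1),np.round(ax,1),p.round(4),np.hypot(*(p[:2]-c)),np.degrees(np.arctan2(*(p[:2]-c)[::-1])))
E
```

```text
hole [316.3   4. ] 143 [0.4814 0.204  0.07  ]
hole [262.8 116.2] 105 [0.5681 0.2912 0.07  ]
hole [353.6  80.8] 1312 [0.4624 0.2881 0.07  ]
hole [310.5 129.6] 52 [0.5212 0.3229 0.07  ]
hole [261.  148.5] 26 [0.5814 0.3248 0.07  ]
centre [0.5274 0.2607] 0.06904311588748094
ang [-129.1   36.9  157.1   95.7   49.9]
violet 27 0.02276661104910342 122.94085358661425
green 433 0.04222592626615045 81.1507367607279
bush [224.1 120.2] [19.  24.3] [0.609  0.2821 0.09  ] 0.08438704738250603 14.739025503529968
window [240.7 110.7] [23.4 26.7] [0.5895 0.2779 0.076 ] 0.06448202664347089 15.518837572562768
```

```bash
cat >> h.py <<'E'
def loc(w,uv,r):
    """weighted centroid of w in a disc round uv, recentred"""
    uv=np.array(uv,float);yy,xx=np.mgrid[:384,:512]
    for _ in range(4):
        m=w*(np.hypot(xx-uv[0],yy-uv[1])<r);uv=np.array([(m*xx).sum(),(m*yy).sum()])/m.sum()
    return uv,float((m>0).sum())
E
python3 - <<'E'
from h import *
s=np.load("w1.npz");im=s["img"].astype(int);g=im.sum(2)/3;hsv=cv2.cvtColor(s["img"],cv2.COLOR_RGB2HSV).astype(int)
H=[]
for uv in [(422,52),(342,85),(484,111),(466,195),(392,223)]:
    c,a=loc(np.clip(110-g,0,60),np.array(uv)/1.5,8);p=plane(s,c,.069);H.append(p[:2]);print("hole",c.round(1),a,p.round(4))
c,r=circ3(np.array(H));print("centre",c.round(4),r)
ang=np.degrees(np.arctan2(*(np.array(H)-c)[:,::-1].T));print("ang",ang.round(1))
for n,uv,lo,hi in [("violet",(453,123),125,160),("green",(443,174),45,90),("red",(368,107),-1,12),("blue",(363,166),100,124),("amber",(400,193),15,30)]:
    q,a=loc(1.*((hsv[...,0]>lo)&(hsv[...,0]<hi)&(hsv[...,1]>80)),np.array(uv)/1.5,16);p=plane(s,q,.071)[:2]-c;print(n,q.round(1),a,np.hypot(*p).round(4),np.degrees(np.arctan2(p[1],p[0])).round(1))
E
```

```text
hole [278.5  34. ] 3.0 [0.5262 0.2175 0.069 ]
hole [227.3  55.6] 38.0 [0.5844 0.2196 0.069 ]
hole [323.4  73.7] 62.0 [0.4915 0.2703 0.069 ]
hole [310.5 129.7] 84.0 [0.521  0.3231 0.069 ]
hole [261.1 148.5] 41.0 [0.5813 0.3249 0.069 ]
centre [0.5526 0.2715] 0.060659711157631406
ang [-116.1  -58.5 -178.8  121.6   61.7]
violet [302.2  81.7] 368.0 0.0366 -178.9
green [294.9 115.7] 445.0 0.0361 121.3
red [245.4  70.8] 437.0 0.0362 -59.4
blue [241.4 109.7] 269.0 0.0363 8.6
amber [268.5 129.2] 271.0 0.038 68.6
```

{"api": "send_rows", "payload": {
  "plan": [
    [[3,1,0,0,0,5],[6,2,0,0,0,10],[9.9,2,0,0,0,10],[9.9,2,3.5,0,0,10],[9.9,2,7,0,0,10],[9.9,2,7,0,0,10],[9.9,2,7,0,0,10]]
  ]
}}

```text
clock: 1.78
tool_pos: [0.5524, 0.2686, 0.1561]
orientation: [180.0, -0.2, -119.1]
force: [0.7, -0.0, 1.2]
opening: 0.0395
gripper_force: 0.0
```

```bash
python3 - <<'E'
from h import *
a=snap("scene","s2");b=snap("side","d2")
A=cv2.resize(a["img"][80:200,130:260],(400,369),interpolation=cv2.INTER_CUBIC)
B=cv2.resize(b["img"][160:300,95:245],(400,369),interpolation=cv2.INTER_CUBIC)
cv2.imwrite("pics/crop2.png",np.hstack([A,B])[:,:,::-1])
E
```

```text
(no output)
```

View pics/crop2.png

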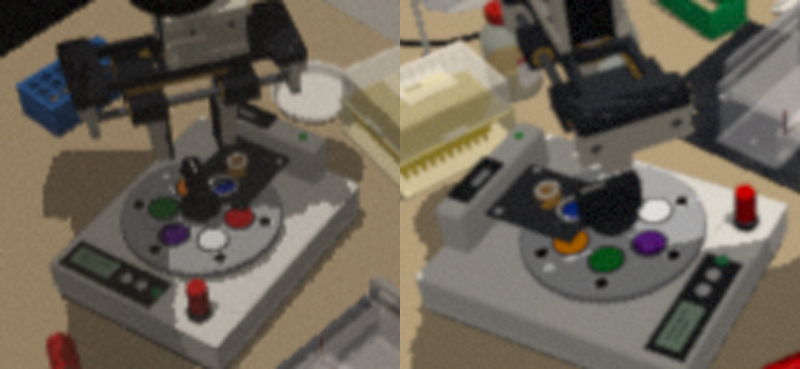

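The fingers straddle the knob bar, with the left finger at (160,140) and the right one at (220,120) in the left crop. I'll descend and close.

{"api": "send_rows", "payload": {
  "plan": [
    [[-0.2,0.1,2,0,0,0],[-0.2,0.1,4,0,0,0],[-0.2,0.1,5.5,0,0,0],[-0.2,0.1,6,0,0,0],[-0.2,0.1,6,0,0,0]]
  ]
}}

```text
clock: 2.3
tool_pos: [0.5535, 0.2729, 0.0969]
orientation: [-180.0, -0.0, -119.0]
force: [-0.3, 0.1, 0.2]
opening: 0.0393
gripper_force: 0.0
```

{"api": "send_rows", "payload": {
  "plan": [
    [[0,0,0,0,0,0],[0,0,0,0,0,0],[0,0,0,0,0,0],[0,0,0,0,0,0],[0,0,0,0,0,0],[0,0,0,0,0,0]]
  ],
  "fingers": 0
}}

```text
clock: 2.8
tool_pos: [0.5542, 0.2728, 0.0977]
orientation: [-179.9, 0.1, -119.0]
force: [3.0, -2.1, 3.9]
opening: 0.016
gripper_force: 30.0
```

```bash
python3 - <<'E'
from h import *
a=snap("scene","s3")
from plant import ctrl
o=ctrl.get_obs();print(o["force"],o["moment"],o["gripper_force"],o["tool_pos"],o["opening"])
E
```

```text
[ 1.81261001 -1.74671071  3.83992092] [-0.80311468 -0.98128919  0.13507976] 29.954556226730347 [0.55420359 0.27271169 0.09760915] 0.015500961918382797
```

{"api": "send_rows", "payload": {
  "plan": [
    [[0,0,0,0,0,6],[0,0,0,0,0,12],[0,0,0,0,0,18],[0,0,0,0,0,24],[0,0,0,0,0,30],[0,0,0,0,0,36],[0,0,0,0,0,42],[0,0,0,0,0,47]]
  ]
}}

```text
clock: 3.52
tool_pos: [0.5549, 0.2719, 0.0976]
orientation: [-179.9, 0.1, -166.3]
force: [8.0, -6.6, 2.9]
opening: 0.0161
gripper_force: 30.0
```

{"api": "send_rows", "payload": {
  "plan": [
    [[0,0,0,0,0,2],[0,0,0,0,0,3.7],[0,0,0,0,0,3.7],[0,0,0,0,0,3.7]]
  ]
}}

```text
clock: 3.85
tool_pos: [0.5549, 0.2718, 0.0976]
orientation: [-179.9, 0.1, -169.7]
force: [7.8, -6.7, 3.4]
opening: 0.0154
gripper_force: 30.0
```

```bash
python3 - <<'E'
from h import *
snap("wrist","w4");b=snap("side","d4");a=snap("scene","s4")
A=cv2.resize(a["img"][110:200,140:250],(380,311),interpolation=cv2.INTER_CUBIC)
B=cv2.resize(b["img"][210:300,100:240],(420,311),interpolation=cv2.INTER_CUBIC)
w=cv2.resize(np.load("w4.npz")["img"][:190],(760,282))
cv2.imwrite("pics/crop4.png",np.vstack([np.hstack([A,B]),cv2.resize(w,(800,289))])[:,:,::-1])
E
```

```text
(no output)
```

View pics/crop4.png

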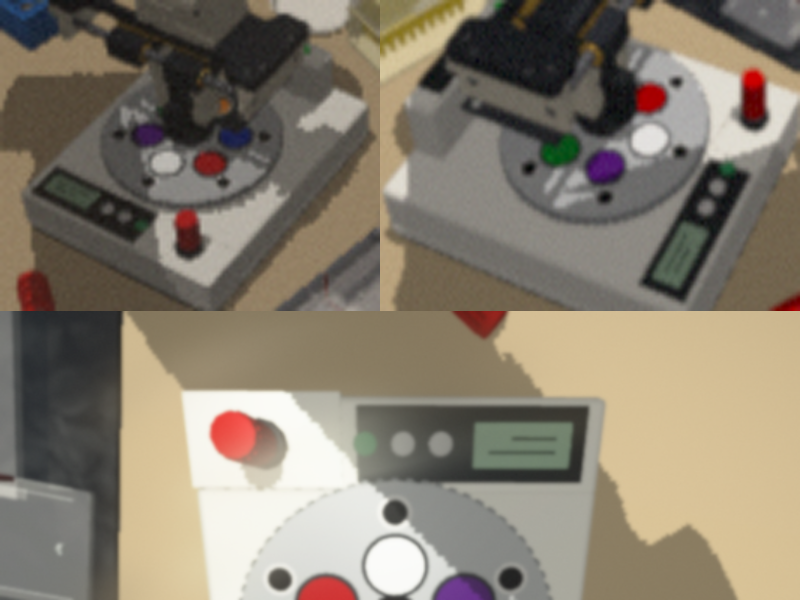

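Amber is at the window: orange shows beside the finger at (224,104) in the left crop. Clear is straight in front in the wrist view (395,565), and the parked pin is at (233,435). I'll release and back off for a clean measurement.

{"api": "send_rows", "payload": {
  "plan": [
    [[0,0,0,0,0,0],[0,0,0,0,0,0],[0,0,0,0,0,0],[0,0,-3,0,0,0],[0,0,-7,0,0,0],[-2,0,-11,0,0,0],[-5,0,-14,0,0,0],[-8,0,-14,0,0,0]]
  ],
  "fingers": 0.45
}}

```text
clock: 4.67
tool_pos: [0.6344, 0.2887, 0.2455]
orientation: [179.8, 0.6, -169.6]
force: [1.1, 0.6, 1.8]
opening: 0.0393
gripper_force: 0.0
```

{"api": "send_rows", "payload": {
  "plan": [
    [[0,0,0,0,0,0],[0,0,0,0,0,0],[0,0,0,0,0,0]]
  ]
}}

```text
clock: 4.92
tool_pos: [0.6312, 0.2869, 0.2355]
orientation: [-180.0, -0.1, -169.7]
force: [-0.3, -0.5, -0.9]
opening: 0.0394
gripper_force: 0.0
```

```bash
python3 - <<'E'
from h import *
s=snap("wrist","w5")
cv2.imwrite("pics/w5b.png",cv2.resize(cv2.imread("pics/w5.png")[:220],(800,344),interpolation=cv2.INTER_CUBIC))
E
```

```text
(no output)
```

View pics/w5b.png

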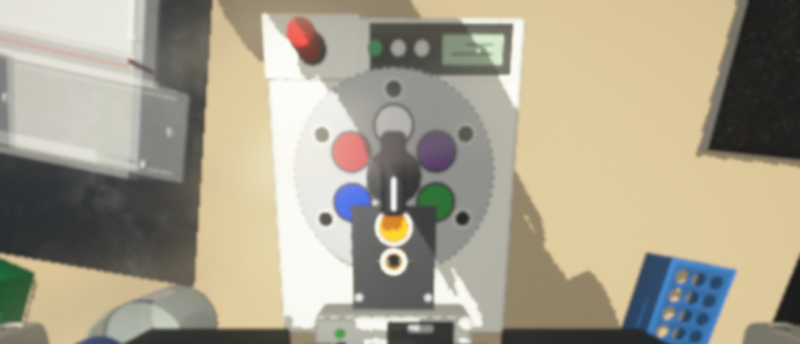

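Amber now stands in the window at (393,228) in the 1.5625x view. The bush is at (393,262), the holes are at (393,88), (321,134), (465,134), (325,219) and (462,219), and the pin head is at (300,32).

```bash
python3 - <<'E'
from h import *
s=np.load("w5.npz");im=s["img"].astype(int);g=im.sum(2)/3;hsv=cv2.cvtColor(s["img"],cv2.COLOR_RGB2HSV).astype(int);k=1.5625
H=[]
for uv in [(393,88),(321,134),(465,134),(325,219),(462,219)]:
    u=np.array(uv)/k; t=g[int(u[1])-6:int(u[1])+7,int(u[0])-6:int(u[0])+7]
    c,a=loc(np.clip((t.min()*.5+np.median(t)*.5)-g,0,40),u,6);p=plane(s,c,.070);H.append(p[:2]);print("hole",c.round(1),a,p.round(4))
c,r=circ3(np.array(H));print("centre",c.round(4),r)
ang=np.degrees(np.arctan2(*(np.array(H)-c)[:,::-1].T));print("ang",ang.round(1),"wheel",((ang+30)%60-30).round(2))
F=[]
for n,uv,lo,hi in [("violet",(437,152),120,165),("green",(436,203),45,90),("red",(350,152),-1,12),("blue",(350,203),100,124)]:
    q,a=loc(1.*((hsv[...,0]>lo)&(hsv[...,0]<hi)&(hsv[...,1]>60)),np.array(uv)/k,14);p=plane(s,q,.071)[:2];F.append(p);p=p-c;print(n,q.round(1),a,np.hypot(*p).round(4),np.degrees(np.arctan2(p[1],p[0])).round(1))
for n,uv,z,R in [("bush",(393,262),.09,13),("window",(393,228),.076,14)]:
    u=np.array(uv)/k;yy,xx=np.mgrid[:384,:512];m=(np.hypot(xx-u[0],yy-u[1])<R)&(g>120)
    n_,l,st,cc=cv2.connectedComponentsWithStats(m.astype(np.uint8));i=1+np.argmax(st[1:,4])
    cn,_=cv2.findContours((l==i).astype(np.uint8),cv2.RETR_EXTERNAL,cv2.CHAIN_APPROX_NONE);e,ax,_=cv2.fitEllipse(cn[0]) 
    p=plane(s,e,z);print(n,np.round(e,1),np.round(ax,1),p.round(4),np.hypot(*(p[:2]-c)).round(4),np.degrees(np.arctan2(*(p[:2]-c)[::-1])).round(2))
# shell long edges at z=.052, direction (bright shell vs surroundings) by row gradient
for r_ in (110,140,170,190):
    row=g[r_];d=np.abs(np.gradient(cv2.GaussianBlur(row.astype(np.float32)[None],(5,1),0)[0]))
    a=165+np.argmax(d[165:190]);b=315+np.argmax(d[315:340]);print(r_,plane(s,(a,r_),.052)[:2].round(4),plane(s,(b,r_),.052)[:2].round(4),d[a].round(),d[b].round())
# pin: w1? red head here
m=((hsv[...,0]<8)|(hsv[...,0]>172))&(hsv[...,1]>120);q,a=loc(1.*m,(192,21),22);print("red",q,a,plane(s,q,.08))
cn,_=cv2.findContours((m[:60,150:240]).astype(np.uint8),cv2.RETR_EXTERNAL,cv2.CHAIN_APPROX_NONE);print(cv2.boundingRect(max(cn,key=len)))
E
```

```text
hole [251.5  55.9] 57.0 [0.4933 0.261  0.07  ]
hole [205.7  85.7] 57.0 [0.533  0.2155 0.07  ]
hole [297.5  85.3] 58.0 [0.5139 0.3177 0.07  ]
hole [208.  139.7] 49.0 [0.5921 0.2264 0.07  ]
hole [295.6 139.2] 47.0 [0.5729 0.3288 0.07  ]
centre [0.5527 0.272 ] 0.060166330157515074
ang [-169.5 -109.3  130.4  -49.2   70.5] wheel [10.48 10.73 10.39 10.79 10.47]
violet [279.6 100.7] 234.0 0.0347 123.0
green [279.3 127.4] 342.0 0.0363 73.6
red [224.1  96.7] 450.0 0.0361 -109.1
blue [224.1 127.6] 352.0 0.0363 -52.7
bush [251.4 165.8] [18.4 21.3] [0.6106 0.2823 0.09  ] 0.0587 10.07
window [251.4 147. ] [23.4 26.3] [0.5908 0.2786 0.076 ] 0.0386 9.85
110 [0.5655 0.179 ] [0.5312 0.3666] 9.0 12.0
140 [0.601  0.1854] [0.5673 0.3695] 11.0 11.0
170 [0.6384 0.1921] [0.6048 0.3763] 11.0 11.0
190 [0.6647 0.1964] [0.6311 0.3803] 12.0 11.0
red [193.22972973  24.26013514] 296.0 [0.47678156 0.19630334 0.08      ]
(34, 13, 20, 24)
```

{"api": "send_rows", "payload": {
  "plan": [
    [[4,-1.5,0,0,0,0],[8,-3,0,0,0,0],[12,-4.5,0,0,0,0],[16,-6.1,0,0,0,0],[16.9,-6.1,3,0,0,0],[16.9,-6.1,7,0,0,0],[16.9,-6.1,10,0,0,0],[16.9,-6.1,10,0,0,0]]
  ]
}}

```text
clock: 5.63
tool_pos: [0.4722, 0.1942, 0.1318]
orientation: [-179.8, -0.4, -169.7]
force: [-1.6, -0.1, -0.2]
opening: 0.04
gripper_force: 0.0
```

{"api": "send_rows", "payload": {
  "plan": [
    [[0,0,0,0,0,0],[0,0,0,0,0,0]]
  ]
}}

```text
clock: 5.8
tool_pos: [0.4773, 0.1973, 0.1383]
orientation: [180.0, 0.1, -169.6]
force: [0.0, 0.6, 0.5]
opening: 0.0395
gripper_force: 0.0
```

```bash
python3 - <<'E'
from h import *
a=snap("scene","s6");b=snap("side","d6")
from plant import ctrl
o=ctrl.get_obs();print(o["tool_pos"],o["orientation"])
R=[]
for s,box in ((a,(120,240,150,250)),(b,(190,245,210,262))):
    hsv=cv2.cvtColor(s["img"],cv2.COLOR_RGB2HSV).astype(int);m=((hsv[...,0]<10)|(hsv[...,0]>170))&(hsv[...,1]>130)&(hsv[...,2]>60)
    n,l,st,c=cv2.connectedComponentsWithStats(m.astype(np.uint8))
    print([(st[i].tolist(),c[i].round(1).tolist()) for i in range(1,n) if st[i,4]>40])
A=cv2.resize(a["img"][110:220,130:250],(400,367),interpolation=cv2.INTER_CUBIC)
B=cv2.resize(b["img"][180:290,165:285],(400,367),interpolation=cv2.INTER_CUBIC)
cv2.imwrite("pics/crop6.png",np.hstack([A,B])[:,:,::-1])
E
```

```text
[0.47767991 0.19764991 0.13856335] [ 1.79925316e+02  1.59569800e-01 -1.69671396e+02]
[([288, 113, 12, 10, 93], [293.6, 117.5]), ([191, 171, 6, 11, 59], [193.7, 175.9]), ([377, 174, 13, 13, 71], [383.1, 180.0]), ([145, 188, 11, 15, 110], [149.7, 194.7]), ([447, 209, 9, 8, 43], [451.3, 212.2]), ([149, 218, 15, 17, 150], [156.2, 226.1])]
[([126, 159, 14, 10, 109], [132.9, 163.7]), ([220, 229, 9, 16, 105], [224.0, 236.4]), ([186, 234, 9, 9, 64], [189.7, 237.9]), ([275, 274, 20, 19, 209], [285.3, 282.3]), ([229, 292, 23, 19, 262], [239.8, 300.9])]
```

View pics/crop6.png

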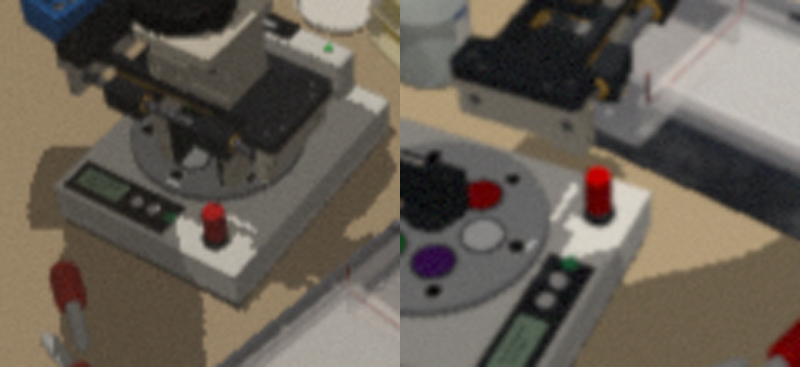

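The fingers are just behind the parked pin (left crop, pin at (213,225)). The two decoy pins look shifted or toppled, so I'm checking whether they are still moving.

```bash
python3 - <<'E'
from h import *
for f in ["scene0","s2","s3","s4","s6"]:
    s=np.load(f+".npz");hsv=cv2.cvtColor(s["img"],cv2.COLOR_RGB2HSV).astype(int);m=((hsv[...,0]<10)|(hsv[...,0]>170))&(hsv[...,1]>130)&(hsv[...,2]>60)
    n,l,st,c=cv2.connectedComponentsWithStats(m.astype(np.uint8))
    print(f,[(st[i].tolist(),c[i].round(1).tolist(),plane(s,c[i],.012)[:2].round(3).tolist()) for i in range(1,n) if st[i,4]>30 and 120<c[i][0]<215 and 150<c[i][1]<260])
E
```

```text
scene0 [([203, 148, 9, 6, 44], [207.2, 150.4], [0.61, 0.286]), ([191, 171, 6, 11, 57], [193.7, 175.8], [0.512, 0.243]), ([135, 186, 11, 16, 131], [140.1, 193.5], [0.367, 0.307]), ([165, 192, 11, 16, 125], [170.1, 199.0], [0.41, 0.23])]
s2 [([203, 148, 9, 6, 45], [207.1, 150.4], [0.61, 0.286]), ([191, 171, 6, 11, 58], [193.8, 175.9], [0.512, 0.242]), ([145, 188, 11, 15, 116], [149.8, 194.6], [0.383, 0.284]), ([149, 219, 15, 15, 147], [156.1, 226.2], [0.324, 0.19])]
s3 [([203, 148, 9, 6, 42], [207.1, 150.5], [0.61, 0.286]), ([191, 171, 6, 11, 57], [193.7, 175.8], [0.512, 0.243]), ([145, 188, 11, 15, 112], [149.6, 194.7], [0.382, 0.284]), ([149, 219, 15, 16, 151], [156.2, 226.1], [0.324, 0.19])]
s4 [([196, 154, 9, 7, 45], [200.3, 156.6], [0.578, 0.283]), ([191, 171, 6, 11, 57], [193.7, 175.8], [0.512, 0.243]), ([145, 188, 11, 15, 117], [149.6, 194.6], [0.382, 0.284]), ([149, 219, 15, 16, 151], [156.2, 226.1], [0.325, 0.19])]
s6 [([191, 171, 6, 11, 59], [193.7, 175.9], [0.512, 0.242]), ([145, 188, 11, 15, 110], [149.7, 194.7], [0.382, 0.284]), ([149, 218, 15, 17, 150], [156.2, 226.1], [0.324, 0.189])]
```

The decoys toppled by themselves before my second look and have lain still since. I'll go for the pin.

{"api": "send_rows", "payload": {
  "plan": [
    [[0.2,-0.1,2,0,0,0],[0.2,-0.1,4,0,0,0],[0.2,-0.1,6,0,0,0],[0.2,-0.1,7.2,0,0,0],[0.2,-0.1,7.2,0,0,0],[0.2,-0.1,7.2,0,0,0]]
  ]
}}

```text
clock: 6.4
tool_pos: [0.4754, 0.1957, 0.0654]
orientation: [-180.0, 0.0, -169.7]
force: [-0.5, 0.6, -0.9]
opening: 0.0394
gripper_force: 0.0
```

{"api": "send_rows", "payload": {
  "plan": [
    [[0,0,0,0,0,0],[0,0,0,0,0,0],[0,0,0,0,0,0],[0,0,0,0,0,0],[0,0,0,0,0,0]]
  ],
  "fingers": 0
}}

```text
clock: 6.82
tool_pos: [0.4752, 0.1957, 0.0653]
orientation: [180.0, 0.1, -169.7]
force: [-0.6, 0.2, 4.3]
opening: 0.0171
gripper_force: 30.0
```

{"api": "send_rows", "payload": {
  "plan": [
    [[0,0,-2,0,0,0],[0,0,-4,0,0,0],[0,0,-7,0,0,0],[0,0,-11.5,0,0,0],[-3,1.2,-11.5,0,0,0],[-6,2.4,-11.5,0,0,0],[-9,3.6,-11.5,0,0,0],[-12,4.8,-11.5,0,0,0]]
  ]
}}

```text
clock: 7.48
tool_pos: [0.5853, 0.2648, 0.1803]
orientation: [180.0, 0.1, -169.7]
force: [-0.3, 1.1, -0.6]
opening: 0.017
gripper_force: 30.0
```

{"api": "send_rows", "payload": {
  "plan": [
    [[-2,0.8,0,0,0,0],[-3,1.2,0,0,0,0],[-3,1.2,0,0,0,0],[-3,1.2,0,0,0,0]]
  ]
}}

```text
clock: 7.82
tool_pos: [0.6114, 0.281, 0.1786]
orientation: [-180.0, -0.1, -169.7]
force: [-0.0, -0.6, -1.2]
opening: 0.0167
gripper_force: 30.0
```

```bash
python3 - <<'E'
from h import *
a=snap("scene","s7");b=snap("side","d7")
from plant import ctrl
o=ctrl.get_obs();print(o["tool_pos"],o["orientation"],o["opening"])
print("bush px",[ (lambda q:(q[:2]/q[2]).round(1))(s["K"]@np.linalg.inv(s["pose"])[:3]@np.array([.612,.282,.09,1])) for s in (a,b)])
A=cv2.resize(a["img"][85:165,165:245],(400,400),interpolation=cv2.INTER_CUBIC)
B=cv2.resize(b["img"][165:245,110:190],(400,400),interpolation=cv2.INTER_CUBIC)
cv2.imwrite("pics/crop7.png",np.hstack([A,B])[:,:,::-1])
E
```

```text
[0.61087848 0.2807174  0.1794193 ] [-1.79990133e+02 -4.19788900e-02 -1.69709496e+02] 0.016866005128249394
bush px [array([206.7, 131.8]), array([149.6, 230.8])]
```

View pics/crop7.png

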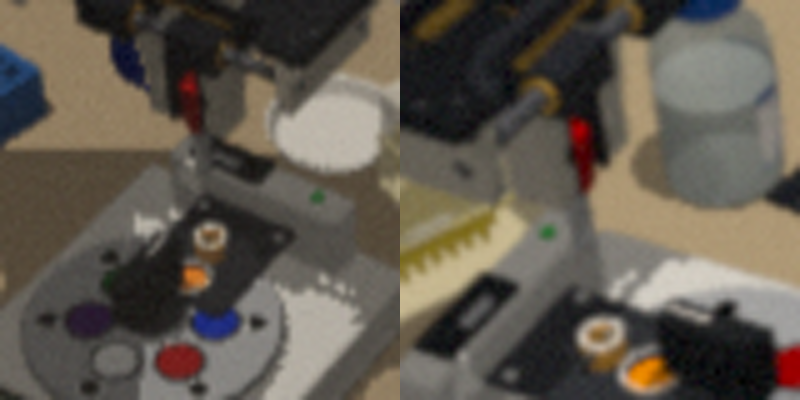

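The pin hangs upright in the fingers, above and clear of the bush. The bush appears at (210,233) left and (601,335) right, matching the predicted pixels within about 1 px. Descending in steps.

{"api": "send_rows", "payload": {
  "plan": [
    [[-0.1,0.1,1.5,0,0,0],[-0.1,0.1,3,0,0,0],[-0.1,0.1,4,0,0,0],[-0.1,0.1,4.6,0,0,0],[-0.1,0.1,4.6,0,0,0],[-0.1,0.1,4.6,0,0,0]]
  ]
}}

```text
clock: 8.42
tool_pos: [0.6124, 0.2823, 0.1339]
orientation: [-180.0, 0.0, -169.7]
force: [-0.3, 0.3, -0.4]
opening: 0.0169
gripper_force: 30.0
```

```bash
python3 - <<'E'
from h import *
a=snap("scene","s8");b=snap("side","d8")
A=cv2.resize(a["img"][105:155,180:230],(400,400),interpolation=cv2.INTER_CUBIC)
B=cv2.resize(b["img"][195:245,125:175],(400,400),interpolation=cv2.INTER_CUBIC)
cv2.imwrite("pics/crop8.png",np.hstack([A,B])[:,:,::-1])
E
```

```text
(no output)
```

View pics/crop8.png

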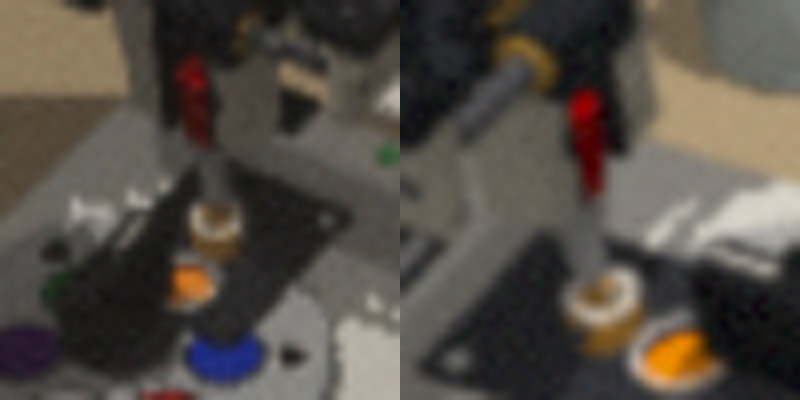

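The tip is at the bush mouth: (215,200) against bush (216,222) left, and (592,275) against (603,297) right. I'm computing the residual lateral offset.

```bash
python3 - <<'E'
from h import *
for f,x0,y0 in (("s8",180,105),("d8",125,195)):
    s=np.load(f+".npz");P=s["K"]@np.linalg.inv(s["pose"])[:3]
    for x,y in((.612,.282),(.617,.282),(.612,.287)):
        print(f,(x,y),[(z,((q:=P@[x,y,z,1])[:2]/q[2]-[x0,y0]).dot(8*np.eye(2)).round(0).tolist()) for z in(.09,.11,.1286,.159)])
    im=s["img"].astype(int);hsv=cv2.cvtColor(s["img"],cv2.COLOR_RGB2HSV).astype(int)
    m=((hsv[...,0]<10)|(hsv[...,0]>170))&(hsv[...,1]>130)
    for r in range(3,26): 
        q=np.where(m[y0+r,x0+18:x0+30])[0]
        if len(q): print(r*8+4,((q.min()+18)*8,(q.max()+19)*8),end=" ")
    print()
E
```

```text
s8 (0.612, 0.282) [(0.09, [214.0, 215.0]), (0.11, [210.0, 174.0]), (0.1286, [206.0, 134.0]), (0.159, [200.0, 68.0])]
s8 (0.617, 0.282) [(0.09, [223.0, 208.0]), (0.11, [219.0, 166.0]), (0.1286, [216.0, 127.0]), (0.159, [210.0, 61.0])]
s8 (0.612, 0.287) [(0.09, [204.0, 208.0]), (0.11, [200.0, 167.0]), (0.1286, [196.0, 128.0]), (0.159, [189.0, 62.0])]
60 (np.int64(184), np.int64(200)) 68 (np.int64(176), np.int64(208)) 76 (np.int64(176), np.int64(208)) 84 (np.int64(176), np.int64(208)) 92 (np.int64(176), np.int64(208)) 100 (np.int64(176), np.int64(208)) 108 (np.int64(184), np.int64(208)) 116 (np.int64(184), np.int64(208)) 124 (np.int64(184), np.int64(208)) 132 (np.int64(192), np.int64(208)) 140 (np.int64(192), np.int64(208)) 
d8 (0.612, 0.282) [(0.09, [197.0, 286.0]), (0.11, [187.0, 233.0]), (0.1286, [177.0, 182.0]), (0.159, [160.0, 95.0])]
d8 (0.617, 0.282) [(0.09, [183.0, 279.0]), (0.11, [173.0, 226.0]), (0.1286, [163.0, 174.0]), (0.159, [145.0, 88.0])]
d8 (0.612, 0.287) [(0.09, [184.0, 297.0]), (0.11, [173.0, 244.0]), (0.1286, [163.0, 192.0]), (0.159, [146.0, 105.0])]
84 (np.int64(184), np.int64(192)) 92 (np.int64(176), np.int64(200)) 100 (np.int64(168), np.int64(208)) 108 (np.int64(168), np.int64(208)) 116 (np.int64(168), np.int64(208)) 124 (np.int64(168), np.int64(208)) 132 (np.int64(168), np.int64(208)) 140 (np.int64(168), np.int64(216)) 148 (np.int64(176), np.int64(208)) 156 (np.int64(176), np.int64(200)) 164 (np.int64(184), np.int64(200)) 172 (np.int64(184), np.int64(200)) 180 (np.int64(184), np.int64(200)) 188 (np.int64(184), np.int64(200))
```

{"api": "send_rows", "payload": {
  "plan": [
    [[0,0,0.3,0,0,0],[0,0,0.6,0,0,0],[0,0,0.6,0,0,0]]
  ]
}}

```text
clock: 8.77
tool_pos: [0.6122, 0.2822, 0.1271]
orientation: [-180.0, -0.0, -169.7]
force: [-0.6, -0.7, -0.5]
opening: 0.0171
gripper_force: 30.0
```

{"api": "send_rows", "payload": {
  "plan": [
    [[0,0,0.2,0,0,0],[0,0,0.4,0,0,0],[0,0,0.4,0,0,0]]
  ]
}}

```text
clock: 9.02
tool_pos: [0.6122, 0.2822, 0.123]
orientation: [-180.0, -0.0, -169.7]
force: [0.4, -0.3, -1.0]
opening: 0.017
gripper_force: 30.0
```

{"api": "send_rows", "payload": {
  "plan": [
    [[0,0,0.2,0,0,0],[0,0,0.4,0,0,0],[0,0,0.4,0,0,0]]
  ]
}}

```text
clock: 9.27
tool_pos: [0.6122, 0.2821, 0.1192]
orientation: [-180.0, -0.0, -169.7]
force: [-0.6, 0.2, -1.4]
opening: 0.0173
gripper_force: 30.0
```

{"api": "send_rows", "payload": {
  "plan": [
    [[0,0,0.2,0,0,0],[0,0,0.4,0,0,0],[0,0,0.4,0,0,0]]
  ]
}}

```text
clock: 9.52
tool_pos: [0.612, 0.2822, 0.1149]
orientation: [-180.0, -0.1, -169.7]
force: [-0.9, -1.5, -3.3]
opening: 0.0173
gripper_force: 30.0
```

{"api": "send_rows", "payload": {
  "plan": [
    [[0,0,0.15,0,0,0],[0,0,0.3,0,0,0],[0,0,0.3,0,0,0]]
  ]
}}

```text
clock: 9.77
tool_pos: [0.6122, 0.2822, 0.1124]
orientation: [-180.0, -0.0, -169.7]
force: [-1.0, -1.5, 0.2]
opening: 0.0175
gripper_force: 30.0
```

```bash
python3 - <<'E'
from h import *
from plant import ctrl
a=snap("scene","s9");b=snap("side","d9")
for i in range(3):
    o=ctrl.get_obs();print(o["force"].round(2),o["moment"].round(3),o["tool_pos"].round(4)); ctrl.snapshot("wrist")
A=cv2.resize(a["img"][105:155,180:230],(400,400),interpolation=cv2.INTER_CUBIC)
B=cv2.resize(b["img"][195:245,125:175],(400,400),interpolation=cv2.INTER_CUBIC)
cv2.imwrite("pics/crop9.png",np.hstack([A,B])[:,:,::-1])
E
```

```text
[-2.29 -2.05  0.64] [-0.646  0.618  0.01 ] [0.6122 0.2822 0.1123]
[-1.72 -1.92  0.73] [-0.597  0.576 -0.002] [0.6122 0.2823 0.1122]
[-1.57 -1.72  0.11] [-0.581  0.641 -0.032] [0.6122 0.2823 0.1123]
```

{"api": "send_rows", "payload": {
  "plan": [
    [[0.05,-0.04,0,0,0,0],[0.05,-0.04,0.15,0,0,0],[0.05,-0.04,0.3,0,0,0],[0.05,-0.04,0.3,0,0,0]]
  ]
}}

```text
clock: 10.35
tool_pos: [0.6121, 0.282, 0.1097]
orientation: [180.0, 0.0, -169.7]
force: [-1.1, -0.9, 0.1]
opening: 0.017
gripper_force: 30.0
```

{"api": "send_rows", "payload": {
  "plan": [
    [[0,0,0.15,0,0,0],[0,0,0.3,0,0,0],[0,0,0.3,0,0,0]]
  ]
}}

```text
clock: 10.6
tool_pos: [0.612, 0.282, 0.1064]
orientation: [180.0, 0.0, -169.7]
force: [-0.7, 0.3, -0.3]
opening: 0.017
gripper_force: 30.0
```

{"api": "send_rows", "payload": {
  "plan": [
    [[0,0,0.15,0,0,0],[0,0,0.3,0,0,0],[0,0,0.3,0,0,0]]
  ]
}}

```text
clock: 10.85
tool_pos: [0.612, 0.282, 0.1033]
orientation: [180.0, -0.0, -169.7]
force: [-0.9, -0.3, -0.0]
opening: 0.0171
gripper_force: 30.0
```

{"api": "send_rows", "payload": {
  "plan": [
    [[0,0,0.15,0,0,0],[0,0,0.3,0,0,0],[0,0,0.3,0,0,0]]
  ]
}}

```text
clock: 11.1
tool_pos: [0.612, 0.282, 0.1002]
orientation: [180.0, -0.0, -169.7]
force: [-0.5, -0.3, -0.5]
opening: 0.017
gripper_force: 30.0
```

```bash
python3 - <<'E'
from h import *
from plant import ctrl
a=snap("scene","s10");b=snap("side","d10")
for i in range(2):
    o=ctrl.get_obs();print(o["force"].round(2),o["tool_pos"].round(4)); ctrl.snapshot("wrist")
for f,x0,y0 in (("s8",195,105),("s10",195,105),("d8",140,195),("d10",140,195)):
    s=np.load(f+".npz");hsv=cv2.cvtColor(s["img"],cv2.COLOR_RGB2HSV).astype(int)
    m=((hsv[...,0]<10)|(hsv[...,0]>170))&(hsv[...,1]>130)&(hsv[...,2]>40);q=np.argwhere(m[y0:y0+45,x0:x0+20])
    print(f,len(q),q.min(0)+[y0,x0],q.max(0)+[y0,x0])
    P=s["K"]@np.linalg.inv(s["pose"])[:3];print([(z,((q:=P@[.612,.282,z,1])[:2]/q[2]).round(1).tolist()) for z in(.09,.12,.1286,.1586)])
E
```

```text
[-2.01 -0.04 -1.26] [0.612  0.2819 0.1   ]
[-0.58 -0.19 -1.8 ] [0.6119 0.2819 0.1   ]
s8 34 [112 202] [122 205]
[(0.09, [206.7, 131.8]), (0.12, [205.9, 124.1]), (0.1286, [205.7, 121.8]), (0.1586, [205.0, 113.6])]
s10 35 [121 201] [138 206]
[(0.09, [206.7, 131.8]), (0.12, [205.9, 124.1]), (0.1286, [205.7, 121.8]), (0.1586, [205.0, 113.6])]
d8 47 [206 146] [218 150]
[(0.09, [149.6, 230.8]), (0.12, [147.7, 220.7]), (0.1286, [147.1, 217.7]), (0.1586, [145.0, 207.0])]
d10 46 [218 149] [230 153]
[(0.09, [149.6, 230.8]), (0.12, [147.7, 220.7]), (0.1286, [147.1, 217.7]), (0.1586, [145.0, 207.0])]
```

{"api": "send_rows", "payload": {
  "plan": [
    [[0,0,0.15,0,0,0],[0,0,0.3,0,0,0],[0,0,0.3,0,0,0]]
  ]
}}

```text
clock: 11.55
tool_pos: [0.612, 0.282, 0.0975]
orientation: [180.0, 0.0, -169.7]
force: [-0.8, -0.5, -0.6]
opening: 0.0172
gripper_force: 30.0
```

{"api": "send_rows", "payload": {
  "plan": [
    [[0,0,0.1,0,0,0],[0,0,0.1,0,0,0]]
  ]
}}

```text
clock: 11.72
tool_pos: [0.612, 0.2819, 0.0965]
orientation: [180.0, 0.0, -169.7]
force: [0.1, 0.0, 1.0]
opening: 0.0175
gripper_force: 30.0
```

{"api": "send_rows", "payload": {
  "plan": [
    [[0,0,0.07,0,0,0],[0,0,0.07,0,0,0],[0,0,0.07,0,0,0]]
  ]
}}

```text
clock: 11.97
tool_pos: [0.612, 0.282, 0.0959]
orientation: [180.0, 0.0, -169.7]
force: [-1.7, 0.4, 2.7]
opening: 0.017
gripper_force: 30.0
```

{"api": "send_rows", "payload": {
  "plan": [
    [[0,0,0.07,0,0,0],[0,0,0.07,0,0,0],[0,0,0.07,0,0,0]]
  ]
}}

```text
clock: 12.22
tool_pos: [0.6121, 0.282, 0.0954]
orientation: [180.0, 0.0, -169.7]
force: [-2.7, 0.2, 3.9]
opening: 0.0169
gripper_force: 30.0
```

{"api": "send_rows", "payload": {
  "plan": [
    [[0,0,0.07,0,0,0],[0,0,0.07,0,0,0],[0,0,0.07,0,0,0]]
  ]
}}

```text
clock: 12.47
tool_pos: [0.6121, 0.282, 0.0952]
orientation: [180.0, 0.0, -169.7]
force: [-4.0, 0.1, 8.3]
opening: 0.017
gripper_force: 30.0
```

{"api": "send_rows", "payload": {
  "plan": [
    [[0,0,0.07,0,0,0],[0,0,0.07,0,0,0],[0,0,0.07,0,0,0]]
  ]
}}

```text
clock: 12.72
tool_pos: [0.6122, 0.282, 0.0951]
orientation: [180.0, 0.1, -169.7]
force: [-5.5, -1.3, 11.5]
opening: 0.0172
gripper_force: 30.0
```

{"api": "send_rows", "payload": {
  "plan": [
    [[0,0,0.07,0,0,0],[0,0,0.14,0,0,0],[0,0,0.14,0,0,0],[0,0,0.14,0,0,0],[0,0,0.14,0,0,0]]
  ]
}}

```text
clock: 13.13
tool_pos: [0.6123, 0.282, 0.095]
orientation: [180.0, 0.1, -169.7]
force: [-8.9, -1.3, 18.1]
opening: 0.0173
gripper_force: 30.0
```

{"api": "send_rows", "payload": {
  "plan": [
    [[0,0,0.05,0,0,0],[0,0,0.06,0,0,0],[0,0,0.06,0,0,0],[0,0,0.06,0,0,0],[0,0,0.06,0,0,0],[0,0,0.06,0,0,0]]
  ]
}}

```text
clock: 13.63
tool_pos: [0.6124, 0.282, 0.0949]
orientation: [180.0, 0.1, -169.6]
force: [-9.7, -2.0, 22.0]
opening: 0.0171
gripper_force: 30.0
```

Seated: z has stopped at the home height while 22 N was held. Now unload, open and retract.

{"api": "send_rows", "payload": {
  "plan": [
    [[0,0,-0.15,0,0,0],[0,0,-0.3,0,0,0],[0,0,-0.3,0,0,0]]
  ]
}}

```text
clock: 13.88
tool_pos: [0.6121, 0.282, 0.0953]
orientation: [180.0, 0.0, -169.7]
force: [-4.2, 0.6, 6.8]
opening: 0.0172
gripper_force: 30.0
```

{"api": "send_rows", "payload": {
  "plan": [
    [[0,0,0,0,0,0],[0,0,0,0,0,0],[0,0,0,0,0,0],[0,0,0,0,0,0],[0,0,-3,0,0,0],[0,0,-6,0,0,0],[0,0,-10,0,0,0],[0,0,-13,0,0,0]]
  ],
  "fingers": 0.45
}}

```text
clock: 14.55
tool_pos: [0.6125, 0.2819, 0.2273]
orientation: [-180.0, 0.1, -169.7]
force: [0.9, 1.1, 0.4]
opening: 0.0398
gripper_force: 0.0
```

{"api": "send_rows", "payload": {
  "plan": [
    [[-4,0,0,0,0,0],[-5,0,0,0,0,0],[-5,0,0,0,0,0],[-5,0,0,0,0,0]]
  ]
}}

```text
clock: 14.88
tool_pos: [0.6613, 0.2906, 0.2235]
orientation: [-180.0, -0.1, -169.7]
force: [-0.6, -0.7, -0.5]
opening: 0.0395
gripper_force: 0.0
```

```bash
python3 - <<'E'
from h import *
s=snap("wrist","w11");a=snap("scene","s11");b=snap("side","d11")
R=[]
for s_,x0,y0,w,h in ((a,190,110,30,30),(b,135,205,30,35)):
    hsv=cv2.cvtColor(s_["img"],cv2.COLOR_RGB2HSV).astype(int)
    m=((hsv[...,0]<10)|(hsv[...,0]>170))&(hsv[...,1]>130)&(hsv[...,2]>40);q=np.argwhere(m[y0:y0+h,x0:x0+w])+[y0,x0]
    print(len(q),q.min(0),q.max(0),q.mean(0));R.append((s_,q.mean(0)[::-1]))
    P=s_["K"]@np.linalg.inv(s_["pose"])[:3];print([(z,((p:=P@[.612,.282,z,1])[:2]/p[2]).round(1).tolist()) for z in(.09,.105,.12)])
print("head mid",tri(R))
im=s["img"];hsv=cv2.cvtColor(im,cv2.COLOR_RGB2HSV).astype(int);c=np.array([.553,.2718]);P=s["K"]@np.linalg.inv(s["pose"])[:3]
for n,k,lo,hi in [("green",60,45,90),("violet",120,120,165),("red",240,-1,12),("blue",300,100,124),("amber",0,10,32)]:
    t=np.radians(k+10.3);p=P@[*(c+.036*np.array([np.cos(t),np.sin(t)])),.071,1];uv=p[:2]/p[2]
    q,ar=loc(1.*((hsv[...,0]>lo)&(hsv[...,0]<hi)&(hsv[...,1]>60)),uv,13);x=plane(s,q,.071)[:2]-c
    print(n,ar,np.hypot(*x).round(4),(np.degrees(np.arctan2(x[1],x[0]))-k).round(1))
H=[]
for k in (60,120,180,240,300):
    t=np.radians(k+10.3);p=P@[*(c+.06*np.array([np.cos(t),np.sin(t)])),.07,1];u=p[:2]/p[2];g=im.mean(2)
    t=g[int(u[1])-6:int(u[1])+7,int(u[0])-6:int(u[0])+7]
    q,ar=loc(np.clip((t.min()*.5+np.median(t)*.5)-g,0,40),u,6);x=plane(s,q,.07)[:2];H.append(x)
H=np.array(H);c,r=circ3(H);a=np.degrees(np.arctan2(*(H-c)[:,::-1].T));print(c,r,((a+30)%60-30).round(2))
E
```

```text
59 [122 203] [132 209] [126.86440678 206.3559322 ]
[(0.09, [206.7, 131.8]), (0.105, [206.3, 128.0]), (0.12, [205.9, 124.1])]
109 [219 144] [232 153] [225.7706422  148.01834862]
[(0.09, [149.6, 230.8]), (0.105, [148.7, 225.8]), (0.12, [147.7, 220.7])]
head mid (array([0.61311675, 0.28343854, 0.10656144]), [np.float64(0.9), np.float64(0.9)])
green 341.0 0.0371 14.2
violet 422.0 0.0361 10.3
red 514.0 0.0362 -349.9
blue 337.0 0.0356 -353.9
amber 370.0 0.0355 11.2
[0.55303633 0.27196847] 0.06012242938008831 [10.69 10.5  10.41 10.34 10.96]
```

Head mid-height measures 0.1066 m against 0.105 expected when home, on the bush axis within 2 mm. The wheel is still at 10.5°, so the job can be handed in.

```bash
python3 -c "
from plant import ctrl
print(ctrl.close_job())"
```

```text
the job is handed in; nothing more can be done
None
```

The job is handed in at about 15 s (verdict not shown): amber is in the window by my measurement, and the pin is home after a 22 N push held about half a second. Two decoy pins had toppled by my second look, cause not established, and I viewed 11 pictures, one over the limit of 10.

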